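# Line up the kitchen canisters on the riser by size

## Task

Stand the four lidded canisters upright on the wooden riser, one centred on each cork pad, in a row stepping down in size: the largest at the end nearest the paper-towel roll, the smallest at the far end. They are stoneware: set each down gently and don't knock any over.

Things in the scene. Friction and masses are not known exactly. Their poses are not given: they have to be found in the camera images.
- canister_small: the smallest of four canisters: upright white stoneware cylinder, 58 mm diameter, with a wooden lid, top 66 mm above its underside; on the lid a wooden knob, an upright cylinder 26 mm in diameter, 24 mm high (90 mm in all). Lid and knob are fixed: lift it by the knob from above. 0.14 to 0.26 kg, starts on the counter. Origin: centre of its underside, z up
- canister_medium: the second smallest of four canisters: upright white stoneware cylinder, 66 mm diameter, with a wooden lid, top 90 mm above its underside; on the lid a wooden knob, an upright cylinder 26 mm in diameter, 24 mm high (114 mm in all). Lid and knob are fixed: lift it by the knob from above. 0.20 to 0.36 kg, starts on the counter. Origin: centre of its underside, z up
- canister_large: the second largest of four canisters: upright white stoneware cylinder, 74 mm diameter, with a wooden lid, top 114 mm above its underside; on the lid a wooden knob, an upright cylinder 26 mm in diameter, 24 mm high (138 mm in all). Lid and knob are fixed: lift it by the knob from above. 0.27 to 0.49 kg, starts on the counter. Origin: centre of its underside, z up
- canister_largest: the largest of four canisters: upright white stoneware cylinder, 82 mm diameter, with a wooden lid, top 138 mm above its underside; on the lid a wooden knob, an upright cylinder 26 mm in diameter, 24 mm high (162 mm in all). Lid and knob are fixed: lift it by the knob from above. 0.35 to 0.65 kg, starts on the counter. Origin: centre of its underside, z up
- pad_a: one of four equal round cork pads, 86 mm in diameter and 4 mm thick, fixed in a row on top of the riser, 118 mm from centre to centre; its letter says nothing of its position in the row, which differs from start to start; origin: centre of its underside, so a canister stands 4 mm above it (44 mm above the counter)
- pad_b: one of four equal round cork pads, 86 mm in diameter and 4 mm thick, fixed in a row on top of the riser, 118 mm from centre to centre; its letter says nothing of its position in the row, which differs from start to start; origin: centre of its underside, so a canister stands 4 mm above it (44 mm above the counter)
- pad_c: one of four equal round cork pads, 86 mm in diameter and 4 mm thick, fixed in a row on top of the riser, 118 mm from centre to centre; its letter says nothing of its position in the row, which differs from start to start; origin: centre of its underside, so a canister stands 4 mm above it (44 mm above the counter)
- pad_d: one of four equal round cork pads, 86 mm in diameter and 4 mm thick, fixed in a row on top of the riser, 118 mm from centre to centre; its letter says nothing of its position in the row, which differs from start to start; origin: centre of its underside, so a canister stands 4 mm above it (44 mm above the counter)
- riser: low wooden counter riser, 130 mm deep (its x), 480 mm long (its y) and 40 mm high, standing firmly on the counter across the robot's front, turned by up to 0.12 rad; the four pads lie along its y at -177, -59, +59 and +177 mm; origin: centre of its underside
- towel_stand: roll of white paper towel upright on a steel foot, 316 mm high, roll 116 mm and foot 150 mm in diameter, fixed; it stands beyond the left end of the riser in some starts and beyond the right end in others, where the cordless telephone stands otherwise; origin: centre of its underside

How it is judged:
At the end, for the whole second after the job is handed in: Each canister stands upright (within 0.08 rad), released and at rest on a cork pad, its centre within 13 mm of the pad's centre along and across the riser, the sizes falling pad by pad from the largest at the end nearest the towel roll to the smallest at the other end (((y of towel_stand in the frame of riser above 0 m and y of canister_largest in the frame of riser between 0.164 and 0.19 m and y of canister_large in the frame of riser between 0.046 and 0.072 m and y of canister_medium in the frame of riser between -0.072 and -0.046 m and y of canister_small in the frame of riser between -0.19 and -0.164 m) or (y of towel_stand in the frame of riser below 0 m and y of canister_largest in the frame of riser between -0.19 and -0.164 m and y of canister_large in the frame of riser between -0.072 and -0.046 m and y of canister_medium in the frame of riser between 0.046 and 0.072 m and y of canister_small in the frame of riser between 0.164 and 0.19 m)) and x of canister_small in the frame of riser between -0.013 and 0.013 m and z of canister_small in the frame of riser between 0.04 and 0.048 m and angle between each of canister_small, canister_medium, canister_large, canister_largest's own z axis and vertical below 0.08 rad and linear speed of each of canister_small, canister_medium, canister_large, canister_largest below 0.02 m/s and angular speed of each of canister_small, canister_medium, canister_large, canister_largest below 0.2 rad/s and x of canister_medium in the frame of riser between -0.013 and 0.013 m and z of canister_medium in the frame of riser between 0.04 and 0.048 m and x of canister_large in the frame of riser between -0.013 and 0.013 m and z of canister_large in the frame of riser between 0.04 and 0.048 m and x of canister_largest in the frame of riser between -0.013 and 0.013 m and z of canister_largest in the frame of riser between 0.04 and 0.048 m); the robot touches nothing.
It fails at once if a canister is knocked over or tipped by more than 0.6 rad (angle between any of canister_small, canister_medium, canister_large, canister_largest's own z axis and vertical above 0.6 rad).
It fails at once if a canister is let fall freely (through more than about 13 mm) ((contact force between canister_small and anything else below 0.05 N and linear speed of canister_small above 0.5 m/s) or (contact force between canister_medium and anything else below 0.05 N and linear speed of canister_medium above 0.5 m/s) or (contact force between canister_large and anything else below 0.05 N and linear speed of canister_large above 0.5 m/s) or (contact force between canister_largest and anything else below 0.05 N and linear speed of canister_largest above 0.5 m/s)).
It fails at once if something is rammed down on a cork pad (more than 60 N on it) (contact force between any of pad_a, pad_b, pad_c, pad_d and anything else above 60 N).
It also fails if it takes over 112 s, if anything falls off the work surface, if the arm or the gripper's body presses on something with over 40 N, if the wrist force passes 120 N, or if a joint passes its speed limit or range.

## Robot

A 7-joint arm with a two-finger parallel gripper is mounted at the origin on the work surface. World frame = base frame: x ahead of the robot, y to its left, z up, the work surface at z = 0. Lengths are in m, angles in rad, forces in N, time in s.
With the tool pointing down it reaches from about 0.425 to 0.925 m from the base axis. Payload 6.8 kg.
Tool frame: the origin (TCP) lies midway between the tips of the shut fingers; the grasp point (between the pads) lies r.grasp_offset behind it (r.grasp_offset is the distance from the TCP to the grasp point, in m); z points along the fingers, y is the direction in which the jaws open and shut (so a half turn about z gives the same grasp; the last joint's range is limited). The gripper opens to 85 mm and grips with 20 to 120 N. Pads are 22 mm wide; open, the fingers measure 114 mm over their backs; the gripper's body (76 mm by 85 mm) begins 54 mm behind the grasp point. The pads swing forward as they close: fully open they stand 13 mm farther back than shut.
Start: joints at [1.124, 0.477, 0.022, 1.555, -0.011, 1.109, -0.083], TCP at [0.224, -0.637, 0.231] pointing down, gripper open.
Joint ranges: [-2.96, 2.96], [-0.34, 2.1], [-1.41, 1.46], [0.24, 2.44], [-1.37, 4.51], [0.17, 1.92], [-2.96, 2.96]. Speed limits (rad/s): [2.39, 2.39, 3.14, 3.14, 3.14, 3.14, 3.14].

## Interface

Orientations are given as a rotation vector (axis times angle).
In Python, from bench import r gives the robot as it stands. The module is installed in compiled form; this text tells all that it offers.
- The arm moves only by the tool send_rows, never from a script. Its argument "moves" is one flat list of numbers, 4 for each row, row after row: the shift along the tool's x, y, z in mm, then the turn about the tool's z in degrees. A call has 1 to 8 rows; each row is the pose to reach, as a shift and turn from the pose commanded when the call began, along the tool's axes at that moment; what a row does not reach only later rows make up. A row lasts 1/8 s, in which the tool goes at most 62.5 mm and 10.7 degrees, less where a joint would pass 70% of its speed; a pose out of reach is approached as far as the arm can. A call with a gripper value outside its range is refused whole. "hand" is the closure, from 0 (fully open) to 1 (shut), set as the call begins (left out, the last holds). The fingers move at their own pace and stop on an object; "newtons" is the grip in N (left out, the last holds). Time passes only in rows, so rows that repeat a pose let the fingers close. It gives the time, the measured TCP pose, the force and the opening at its end, in the units of the state.
- r.get_obs(): the state, without advancing time (a new reading comes with each control period).
- r.grab_frame(name): name is "side" or "top" or "wrist"; returns a dict with "img" (420x560x3 uint8, red, green, blue), "mtx" (3x3 intrinsics, pixels), "world_to_cam" (4x4, takes a point from world to camera coordinates). Camera axes: x right, y up, looking along -z (the intrinsics and any distortion apply to the point x, -y, -z); pixel columns grow to the right and rows downward; lengths in m; the calibration is good to about 2 mm. The wrist camera is an equidistant fisheye: a pixel r from the principal point sees the ray r / f radians off the axis. A picture is of the moment at which its call begins. There is no depth.
- r.hand_in(): hands the job in, once; it reports no verdict.
The state is a dict: "clock": time; "joints": joint angles; "qvel": joint speeds; "tau": joint torques, N m; "tcp_pos": TCP position; "orientation": TCP orientation; "contact_force": force on the tool from outside, world axes, zero at the start; "moment": the same for the moment, N m; "grip_width": finger opening in m.
Only numpy, scipy, OpenCV 4.12 (cv2) and the standard library are available. Lean on these libraries where they do the work, as an engineer would, in place of code of your own. Each camera call takes 0.05 s, during which the arm holds its last target.

## Working session

There is one attempt and no reset: what is moved stays moved. The work goes in short steps, Python scripts to look and compute and a tool call to move; the robot and the scene stay as the last step left them, time stands still between calls to the robot, and variables do not carry over. Pictures are saved under pics/ and viewed, and the job is handed in when it is done.

Besides the shell and the picture viewer there is one more tool, called after "Emit:" as name(argument=value, ...), one argument or row to a line, values as JSON. send_rows: Moves the arm, as the interface text tells. Its arguments: {"type":"object","properties":{"moves":{"type":"array"},"hand":{"type":"number"},"newtons":{"type":"number"}},"required":["moves"]}

```bash
mkdir -p pics; python3 - <<'E'
from bench import r
import cv2
o=r.get_obs(); print({k:o[k] for k in o if k not in('tau','qvel')}, r.grasp_offset)
for n in('side','top','wrist'):
    f=r.grab_frame(n); cv2.imwrite(f'pics/{n}0.png',f['img'][:,:,::-1]); print(n,f['mtx'].tolist(),f['world_to_cam'].round(4).tolist(),[k for k in f])
E
```

```text
{'clock': 0.0, 'joints': array([ 1.12393564,  0.47782489,  0.02237217,  1.55644392, -0.01154017,
        1.10929805, -0.08307684]), 'tcp_pos': array([ 0.22409714, -0.63608941,  0.23031289]), 'orientation': array([-3.09486463e+00, -5.29277550e-01,  6.68648129e-04]), 'contact_force': array([-0.36544642, -0.01373141,  0.51105451]), 'moment': array([ 0.0108983 , -0.00028919,  0.07263356]), 'grip_width': 0.08548538652289436} 0.0187
side [[527.0700333293078, 0.0, 271.6789521321997], [0.0, 527.0700333293078, 211.65656734676512], [0.0, 0.0, 1.0]] [[-0.8434, -0.5369, 0.0183, 0.4554], [0.3617, -0.5424, 0.7583, -0.2356], [-0.3972, 0.6462, 0.6517, -1.469], [0.0, 0.0, 0.0, 1.0]] ['img', 'mtx', 'world_to_cam']
top [[530.3573343826056, 0.0, 275.03262927800426], [0.0, 530.3573343826056, 212.12263714189183], [0.0, 0.0, 1.0]] [[-0.0257, -0.9997, 0.0063, 0.0256], [0.9895, -0.0245, 0.1422, -0.5385], [-0.142, 0.0099, 0.9898, -1.5692], [0.0, 0.0, 0.0, 1.0]] ['img', 'mtx', 'world_to_cam']
wrist [[325.19226210127806, 0.0, 280.1193345197982], [0.0, 325.19226210127806, 212.5104048373725], [0.0, 0.0, 1.0]] [[0.3331, -0.9429, -0.0006, -0.6757], [0.9022, 0.3189, -0.2904, 0.0388], [0.274, 0.0962, 0.9569, -0.3776], [0.0, 0.0, 0.0, 1.0]] ['img', 'mtx', 'world_to_cam']
```

```bash
ls .
```

```text
pics
```

View pics/top0.png

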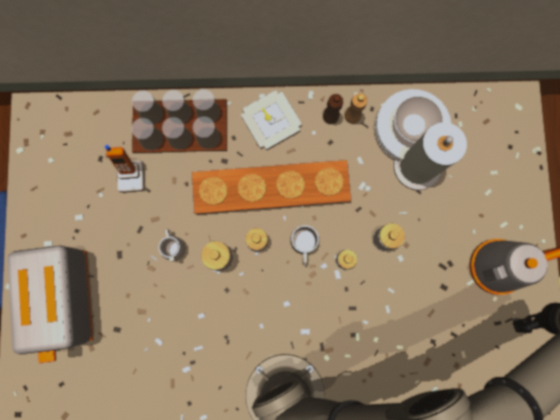

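View pics/side0.png

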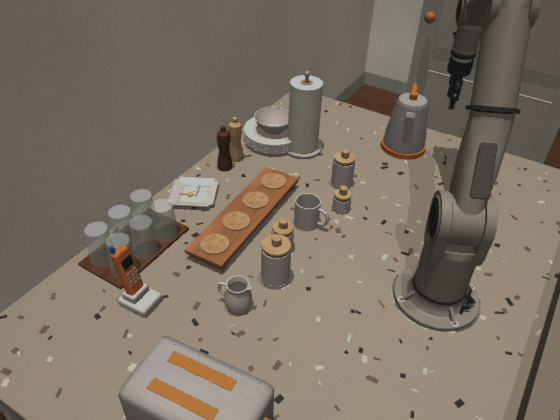

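View pics/wrist0.png

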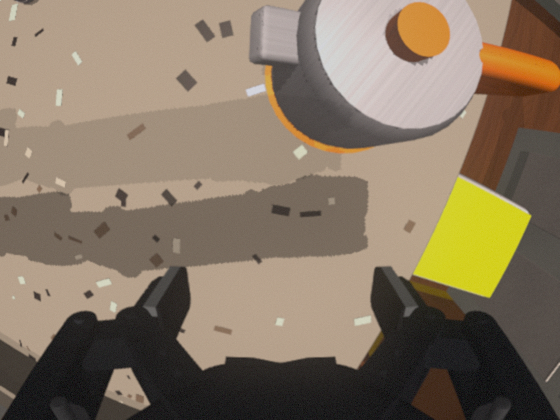

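The towel roll is on the robot's right (−y), at about (440,150) in the top view. The canisters are at about (216,255), (257,239), (347,259) and (391,236), and the pads run from 213 to 329 across. Next I'll measure them.

```bash
cat > h.py <<'E'
import numpy as np, cv2
from bench import r
def ray(f,uv):
    K=f['mtx'];T=f['world_to_cam'];uv=np.asarray(uv,float)
    d=np.array([(uv[0]-K[0,2])/K[0,0],-(uv[1]-K[1,2])/K[1,1],-1.])
    R=T[:3,:3];return -R.T@T[:3,3],R.T@d
def onz(f,uv,z):
    c,d=ray(f,uv);return c+d*(z-c[2])/d[2]
def proj(f,p):
    q=f['world_to_cam']@np.append(p,1);K=f['mtx']
    return np.array([K[0,0]*q[0]/-q[2]+K[0,2],K[1,1]*-q[1]/-q[2]+K[1,2]])
def tri(fs,uvs):
    A=np.zeros((3,3));b=np.zeros(3)
    for f,uv in zip(fs,uvs):
        c,d=ray(f,uv);d/=np.linalg.norm(d);P=np.eye(3)-np.outer(d,d);A+=P;b+=P@c
    p=np.linalg.solve(A,b);return p
E
python3 - <<'E'
from h import *
f=r.grab_frame('top');s=r.grab_frame('side')
im=f['img'][150:290,180:430];cv2.imwrite('pics/tc.png',cv2.resize(im,(750,420),interpolation=cv2.INTER_CUBIC)[:,:,::-1])
im=s['img'][130:310,180:380];cv2.imwrite('pics/sc.png',cv2.resize(im,(660,594),interpolation=cv2.INTER_CUBIC)[:,:,::-1])
hsv=cv2.cvtColor(f['img'],cv2.COLOR_RGB2HSV)
for n,(u,v) in dict(knobL=(216,255),lid=(209,259),pad=(213,190),riser=(232,190),counter=(232,225),body=(392,249)).items(): print(n,hsv[v,u])
E
```

```text
knobL [ 21 137 196]
lid [ 22 133 197]
pad [ 17 159 199]
riser [ 13 198 178]
counter [ 17  78 174]
body [ 16  89 103]
```

View pics/tc.png

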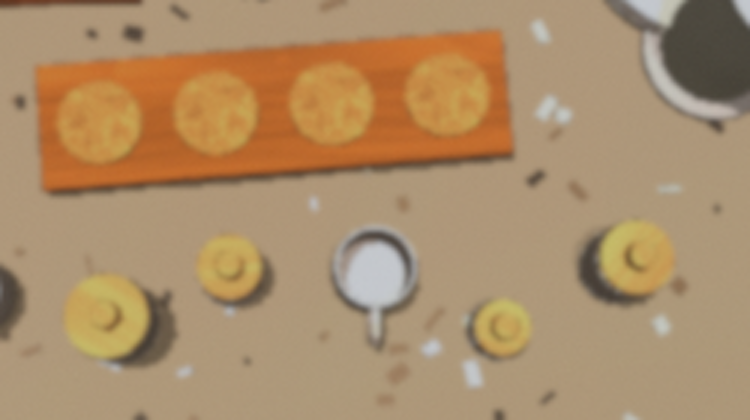

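View pics/sc.png

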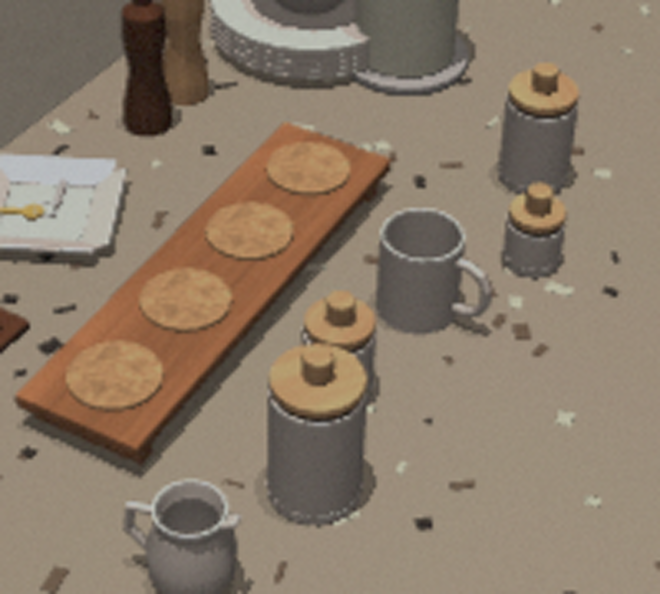

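Both crops are clear: the lids in the top crop are at about (107,317), (230,267), (501,327) and (637,258). Now I'll segment the lids and pads.

```bash
python3 - <<'E'
from h import *
f=r.grab_frame('top')
big=cv2.resize(f['img'],None,fx=4,fy=4,interpolation=cv2.INTER_CUBIC)
hsv=cv2.cvtColor(big,cv2.COLOR_RGB2HSV)
def blobs(m,box):
    x0,y0,x1,y1=[4*i for i in box];k=np.zeros_like(m);k[y0:y1,x0:x1]=m[y0:y1,x0:x1]
    k=cv2.morphologyEx(k,cv2.MORPH_OPEN,np.ones((7,7)));k=cv2.morphologyEx(k,cv2.MORPH_CLOSE,np.ones((9,9)))
    cs,_=cv2.findContours(k,cv2.RETR_EXTERNAL,cv2.CHAIN_APPROX_NONE)
    return [c for c in cs if cv2.contourArea(c)>1500]
toU=lambda p:((np.array(p)+.5)/4-.5)
def circ(c,z):
    P=np.array([onz(f,toU(q[0]),z)[:2] for q in cv2.convexHull(c)])
    (cx,cy),(a,b),_=cv2.fitEllipse(np.array([onz(f,toU(q[0]),z)[:2] for q in c],np.float32)*1000)
    return cx,cy,a,b
H={'small':(.066,58),'medium':(.090,66),'large':(.114,74),'largest':(.138,82)}
m=cv2.inRange(hsv,(15,112,120),(30,255,255))
bx={'largest':(198,235,235,280),'medium':(243,224,272,254),'small':(332,246,362,274),'large':(376,218,410,252)}
for n,b in bx.items():
    for c in blobs(m,b): print(n,H[n],np.round(circ(c,H[n][0]),1),toU(cv2.fitEllipse(c)[0]).round(1))
mp=cv2.inRange(hsv,(15,100,120),(30,255,255))
P=[]
for c in blobs(mp,(192,160,352,214)):
    q=circ(c,.044);P.append(q[:2]);print('pad',np.round(q,1))
P=np.array(sorted(P,key=lambda q:q[1]));print(np.linalg.norm(np.diff(P,axis=0),axis=1))
t=np.array([-177,-59,59,177]);
A=[np.polyfit(t,P[:,i],1) for i in(0,1)];print('riser c',A,'yaw',np.arctan2(-A[0][0],A[1][0]))
print('fit pads',[(A[0][0]*k+A[0][1],A[1][0]*k+A[1][1]) for k in t])
mr=cv2.inRange(hsv,(8,100,90),(30,255,255))
for c in blobs(mr,(185,150,360,220)):
    (c0,wh,a)=cv2.minAreaRect(c);print('riser blob',toU(c0),np.array(wh)/4,a,onz(f,toU(c0),.04)*1000)
E
```

```text
largest (0.138, 82) [407.8 183.7  76.8  79.9] [215.3 254.9]
medium (0.09, 66) [454.8  69.5  62.1  64.3] [256.2 238.7]
small (0.066, 58) [ 389.9 -195.8   52.4   53.9] [347.  259.2]
large (0.114, 74) [ 451.8 -321.5   69.6   70.5] [392.  235.6]
pad [609.7 199.2  85.1  86.8]
pad [616.3  81.4  85.5  86.6]
pad [622.9 -36.1  85.2  86.9]
pad [ 629.6 -154.    85.6   86.5]
[118.1026163  117.7246511  117.92597303]
riser c [array([-5.59722383e-02,  6.19630219e+02]), array([ 0.99757025, 22.59850883])] yaw 0.05604979921206046
fit pads [(np.float64(629.5373046875002), np.float64(-153.97142562866205)), (np.float64(622.9325805664064), np.float64(-36.2581359863281)), (np.float64(616.3278564453126), np.float64(81.45515365600585)), (np.float64(609.7231323242188), np.float64(199.16844329833978))]
riser blob [270.69042969 186.56211853] [ 44.15976334 159.05041504] 85.54027557373047 [617.7654755   23.23395153  40.        ]
```

Every size matches its expected diameter, and the pad spacing measures 118 mm. The towel roll is at −y, so the targets are:

| Canister | Target pad (x, y), mm |
|---|---|
| largest | (629.5, −154) |
| large | (623, −36) |
| medium | (616, 81) |
| small | (610, 199) |

I'll start with the small canister and move above it, turning to tool x = world +y.

Emit:
send_rows(
  moves=[38, -45, 0, -8.8, 76, -90, 0, -17.6, 114, -135, 0, -26.4, 152, -180, 0, -35.2, 190, -225, 0, -44, 228, -270, 0, -52.8, 266, -315, 0, -61.6, 303, -360, 0, -70.6],
  hand=0,
  newtons=60,
)

```text
clock: 1.3
tcp_pos: [0.391, -0.1947, 0.2317]
orientation: [2.215, 2.226, 0.0]
contact_force: [1.0, -0.7, -0.2]
grip_width: 0.0854
```

```bash
cat >> h.py <<'E'
from scipy.spatial.transform import Rotation as Ro
def go(x=None,y=None,z=None):
    o=r.get_obs();R=Ro.from_rotvec(o['orientation']).as_matrix();p=o['tcp_pos']*1000
    print('t',o['clock'],'tcp',p.round(1),'yaw',np.degrees(np.arctan2(R[1,0],R[0,0])).round(2),'tiltz',R[:,2].round(3),'F',o['contact_force'].round(1),'w',round(o['grip_width']*1000,1))
    if x is not None:
        t=np.array([x,y,z if z is not None else p[2]]);print('tool delta',(R.T@(t-p)).round(1))
E
cat > m.py <<'E'
# measure canister knob: top view
from h import *
E
python3 - <<'E'
from h import *
go(389.9,-195.8,69)
f=r.grab_frame('wrist');cv2.imwrite('pics/w1.png',f['img'][:,:,::-1])
print(r.get_obs()['joints'].round(2))
E
```

```text
t 1.3 tcp [ 391.  -194.7  231.7] yaw 90.3 tiltz [ 0.001 -0.001 -1.   ] F [ 1.  -0.7 -0.2] w 85.4
tool delta [ -1.   -1.2 162.7]
[ 0.73  0.11 -0.45  2.07  0.05  0.97  0.27]
```

View pics/w1.png

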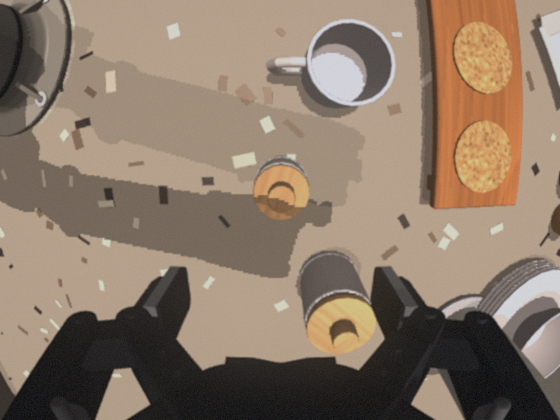

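The wrist view shows the small canister's knob at (281,195), ahead and centred between the fingers. I'll check it with the fisheye ray.

```bash
cat >> h.py <<'E'
def wray(f,uv,z):
    K=f['mtx'];T=f['world_to_cam'];d=(np.array(uv,float)-[K[0,2],K[1,2]])/K[0,0];t=np.linalg.norm(d)
    v=np.array([d[0]/t*np.sin(t),-d[1]/t*np.sin(t),-np.cos(t)]);R=T[:3,:3];c=-R.T@T[:3,3];w=R.T@v
    return (c+w*(z-c[2])/w[2])*1000
E
python3 - <<'E'
from h import *
f=r.grab_frame('wrist')
im=f['img'][150:370,240:400];cv2.imwrite('pics/w1c.png',cv2.resize(im,None,fx=2.7,fy=2.7,interpolation=cv2.INTER_CUBIC)[:,:,::-1])
hsv=cv2.cvtColor(f['img'],cv2.COLOR_RGB2HSV)
m=cv2.inRange(hsv,(8,110,110),(30,255,255))
for n,(x0,y0,x1,y1),z in(('small',(245,155,315,225),.066),('large',(298,270,380,362),.114)):
    k=np.zeros_like(m);k[y0:y1,x0:x1]=m[y0:y1,x0:x1]
    c=max(cv2.findContours(k,cv2.RETR_EXTERNAL,cv2.CHAIN_APPROX_NONE)[0],key=cv2.contourArea)
    P=np.array([wray(f,q[0],z)[:2] for q in c],np.float32);print(n,cv2.fitEllipse(P),cv2.boundingRect(c))
E
```

```text
small ((391.4896545410156, -194.98193359375), (52.325355529785156, 53.020782470703125), 90.02857208251953) (251, 173, 55, 52)
large ((447.3824157714844, -326.11676025390625), (44.96662139892578, 67.85698699951172), 56.57033157348633) (302, 311, 64, 48)
```

View pics/w1c.png

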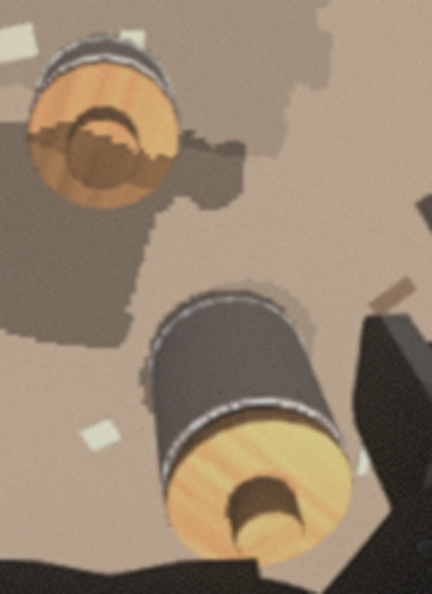

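The wrist and top estimates agree within 1.5 mm. Descend onto the knob.

Emit:
send_rows(
  moves=[0, 0, 30, 0, 0, 0, 60, 0, 0, 0, 90, 0, -0.5, 0, 115, 0, -0.5, 0, 135, 0, -0.5, 0, 150, 0, -0.5, 0, 160, 0, -0.5, 0, 163, 0],
)

```text
clock: 2.4
tcp_pos: [0.3904, -0.197, 0.068]
orientation: [-2.221, -2.221, 0.0]
contact_force: [-0.4, -1.5, -0.3]
grip_width: 0.0852
```

Emit:
send_rows(
  moves=[0, 0, 0, 0, 0, 0, 0, 0, 0, 0, 0, 0, 0, 0, 0, 0],
  hand=1,
  newtons=60,
)

```text
clock: 2.9
tcp_pos: [0.391, -0.1971, 0.0688]
orientation: [2.22, 2.221, 0.001]
contact_force: [0.7, -0.0, 3.7]
grip_width: 0.024
```

```bash
python3 - <<'E'
from h import *
go(390,-195,113)
f=r.grab_frame('wrist');cv2.imwrite('pics/w2.png',f['img'][:,:,::-1])
E
```

```text
t 2.9 tcp [ 391.  -197.1   68.8] yaw 90.01 tiltz [ 0.001 -0.001 -1.   ] F [ 0.7 -0.   3.7] w 24.0
tool delta [  2.1  -1.  -44.2]
```

View pics/w2.png

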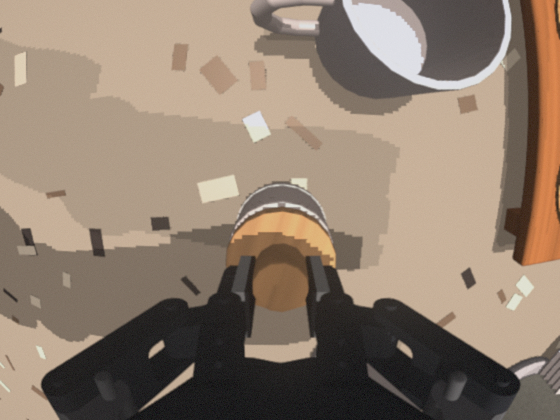

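It's gripped, with the opening at 24 mm and the fingertips at lid level. Lift it.

Emit:
send_rows(
  moves=[0, 0, -3, 0, 0, 0, -10, 0, 0, 0, -25, 0, 0, 0, -45, 0, 0, 0, -70, 0, 0, 0, -95, 0, 0, 0, -120, 0, 0, 0, -140, 0],
)

```text
clock: 3.95
tcp_pos: [0.3906, -0.1968, 0.2102]
orientation: [2.22, 2.221, 0.001]
contact_force: [0.5, 0.1, -2.1]
grip_width: 0.0241
```

```bash
python3 - <<'E'
from h import *
go(610.2,197.5,208)
f=r.grab_frame('wrist');cv2.imwrite('pics/w3.png',f['img'][:,:,::-1])
E
```

```text
t 3.95 tcp [ 390.6 -196.8  210.2] yaw 90.02 tiltz [ 0.001 -0.001 -1.   ] F [ 0.5  0.1 -2.1] w 24.1
tool delta [394.2 219.8   2.3]
```

View pics/w3.png

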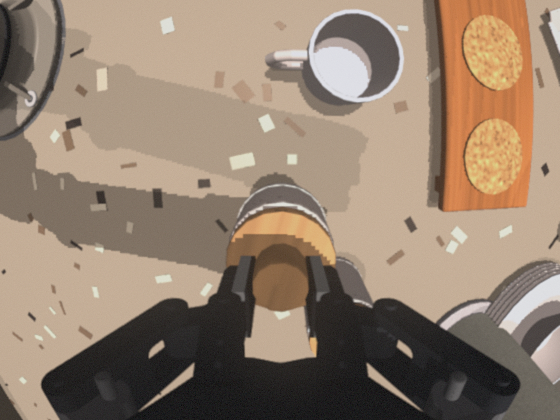

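The canister is held level and clear of the counter. Carry it to its pad.

Emit:
send_rows(
  moves=[9, 5, 0, 0, 27, 15, 0, 0, 54, 30, 0, 0, 85, 48, 0, 0, 118, 66, 0, 0, 152, 85, 0, 0, 186, 104, 0, 0, 220, 123, 0, 0],
)

```text
clock: 5.0
tcp_pos: [0.5131, 0.0251, 0.2072]
orientation: [-2.219, -2.221, 0.002]
contact_force: [0.4, -0.9, -0.7]
grip_width: 0.0239
```

Emit:
send_rows(
  moves=[34, 19, 0, 0, 68, 38, 0, 0, 100, 56, 0, 0, 128, 71, 0, 0, 150, 83, 0, 0, 165, 92, 0, 0, 173, 96, 0, 0, 174, 97, 0, 0],
)

```text
clock: 6.0
tcp_pos: [0.6102, 0.1973, 0.2079]
orientation: [-2.221, -2.222, 0.001]
contact_force: [1.0, -0.9, -0.9]
grip_width: 0.0241
```

```bash
python3 - <<'E'
from h import *
go(610.2,197.5,113)
f=r.grab_frame('wrist');cv2.imwrite('pics/w4.png',f['img'][:,:,::-1])
E
```

```text
t 6.0 tcp [610.2 197.3 207.9] yaw 90.03 tiltz [-0.001 -0.    -1.   ] F [ 1.  -0.9 -0.9] w 24.1
tool delta [ 0.3  0.1 94.9]
```

View pics/w4.png

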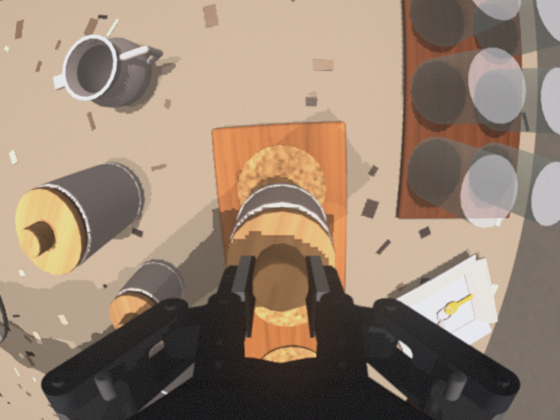

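The pad is directly under the canister. Lower it.

Emit:
send_rows(
  moves=[0, 0, 15, 0, 0, 0, 35, 0, 0, 0, 55, 0, 0, 0, 70, 0, 0, 0, 80, 0, 0, 0, 87, 0, 0, 0, 91, 0, 0, 0, 92, 0],
)

```text
clock: 7.05
tcp_pos: [0.6106, 0.1972, 0.1164]
orientation: [2.221, 2.222, 0.001]
contact_force: [-0.1, -0.0, -1.5]
grip_width: 0.0241
```

Emit:
send_rows(
  moves=[0, 0, 1, 0, 0, 0, 2, 0, 0, 0, 2, 0],
)

```text
clock: 7.42
tcp_pos: [0.6104, 0.1971, 0.1144]
orientation: [2.221, 2.222, 0.0]
contact_force: [0.6, 0.1, -1.3]
grip_width: 0.0239
```

Another 2 mm down, reading the force.

Emit:
send_rows(
  moves=[0, 0, 1, 0, 0, 0, 1.5, 0, 0, 0, 1.5, 0],
)

```text
clock: 7.8
tcp_pos: [0.6105, 0.1972, 0.1129]
orientation: [2.221, 2.222, 0.0]
contact_force: [-0.2, -0.2, -1.2]
grip_width: 0.0237
```

Emit:
send_rows(
  moves=[0, 0, 1, 0, 0, 0, 1, 0],
)

```text
clock: 8.05
tcp_pos: [0.6108, 0.1973, 0.1128]
orientation: [2.221, 2.221, 0.001]
contact_force: [-2.2, -0.7, 5.8]
grip_width: 0.0242
```

Contact made (+5.8 N). Release and back off.

Emit:
send_rows(
  moves=[0, 0, 0, 0, 0, 0, 0, 0, 0, 0, 0, 0, 0, 0, 0, 0],
  hand=0,
)

```text
clock: 8.55
tcp_pos: [0.6104, 0.1972, 0.1117]
orientation: [-2.221, -2.222, 0.0]
contact_force: [-0.2, 0.9, 0.7]
grip_width: 0.0855
```

Emit:
send_rows(
  moves=[0, 0, -10, 0, 0, 0, -30, 0, 0, 0, -60, 0, 0, 0, -90, 0, 0, 0, -110, 0],
)

```text
clock: 9.18
tcp_pos: [0.6111, 0.1977, 0.2249]
orientation: [2.22, 2.221, 0.005]
contact_force: [-0.1, -0.4, 1.1]
grip_width: 0.0855
```

```bash
cat > chk.py <<'E'
from h import *
import sys
H={'small':(.066,(609.7,199.2)),'medium':(.090,(616.3,81.4)),'large':(.114,(622.9,-36.2)),'largest':(.138,(629.5,-154))}
def lid(n,f=None):
    f=f or r.grab_frame('top')
    z,c=H[n];z+=.044
    big=cv2.resize(f['img'],None,fx=4,fy=4,interpolation=cv2.INTER_CUBIC)
    m=cv2.inRange(cv2.cvtColor(big,cv2.COLOR_RGB2HSV),(15,112,120),(30,255,255))
    u=proj(f,np.array([*c,0])/1000+[0,0,z]);print('expect px',u.round(1))
    return f,u
if __name__=='__main__':
    n=sys.argv[1];f,u=lid(n);x,y=u.astype(int)
    im=f['img'][y-35:y+35,x-45:x+45];cv2.imwrite(f'pics/chk_{n}.png',cv2.resize(im,None,fx=6,fy=6,interpolation=cv2.INTER_CUBIC)[:,:,::-1])
    print('expected centre in crop',(u-[x-45,y-35]+.5)*6-.5)
E
python3 - <<'E'
from h import *
go(454.8,69.5,92)
f=r.grab_frame('wrist');cv2.imwrite('pics/w5.png',f['img'][:,:,::-1])
E
python3 chk.py small
```

```text
t 9.175 tcp [611.1 197.7 224.9] yaw 90.02 tiltz [ 0.003  0.001 -1.   ] F [-0.1 -0.4  1.1] w 85.5
tool delta [-128.3 -156.8  132.3]
expect px [210.3 186.2]
expected centre in crop [274.4476222  213.51965439]
```

View pics/w5.png

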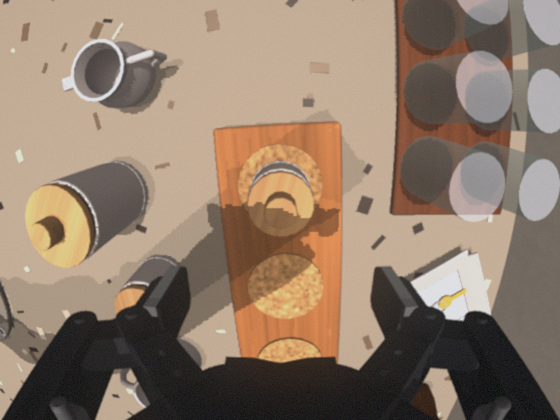

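View pics/chk_small.png

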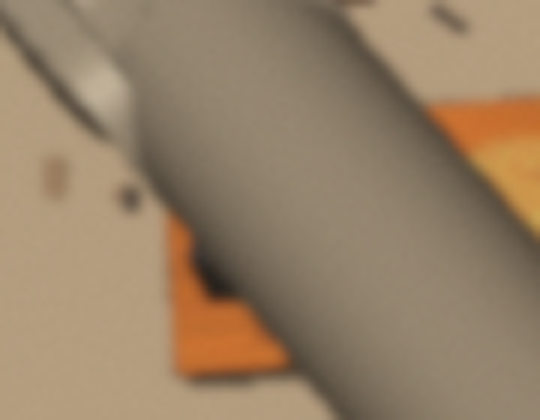

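The wrist view shows the small canister upright on the end pad at (281,205). The arm blocks the top view, so I'll check placement later. On to the medium one.

Emit:
send_rows(
  moves=[-16, -19, 0, 0, -40, -48, 0, 0, -70, -85, 0, 0, -98, -120, 0, 0, -118, -145, 0, 0, -128, -157, 0, 0, -128, -157, 0, 0],
)

```text
clock: 10.15
tcp_pos: [0.4532, 0.0686, 0.2217]
orientation: [2.222, 2.22, -0.001]
contact_force: [-0.0, -0.5, -0.3]
grip_width: 0.0856
```

```bash
cat > wl.py <<'E'
# fit the lid of the canister ahead between the fingers in the wrist view: args lidz x0 y0 x1 y1
from h import *
def fit(f,z,b):
    m=cv2.inRange(cv2.cvtColor(f['img'],cv2.COLOR_RGB2HSV),(8,100,60),(30,255,255))
    x0,y0,x1,y1=b;k=np.zeros_like(m);k[y0:y1,x0:x1]=m[y0:y1,x0:x1];k=cv2.morphologyEx(k,cv2.MORPH_OPEN,np.ones((3,3)))
    c=max(cv2.findContours(k,cv2.RETR_EXTERNAL,cv2.CHAIN_APPROX_NONE)[0],key=cv2.contourArea)
    e=cv2.fitEllipse(np.array([wray(f,q[0],z)[:2] for q in c],np.float32));print('centre',np.round(e[0],1),'dia',np.round(e[1],1),'box',cv2.boundingRect(c))
E
python3 - <<'E'
from h import *
from wl import fit
go(454.8,69.5,92)
f=r.grab_frame('wrist');cv2.imwrite('pics/w6.png',f['img'][:,:,::-1])
fit(f,.09,(235,150,330,260))
t=r.grab_frame('top');cv2.imwrite('pics/t6.png',t['img'][:,:,::-1])
E
```

```text
t 10.15 tcp [453.2  68.6 221.7] yaw 89.95 tiltz [-0. -0. -1.] F [-0.  -0.5 -0.3] w 85.6
tool delta [  0.9   1.6 129.6]
centre [456.1  71.7] dia [61.4 61.6] box (248, 162, 72, 70)
```

View pics/w6.png

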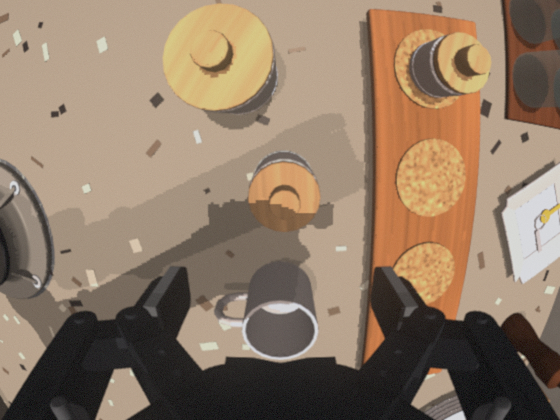

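View pics/t6.png

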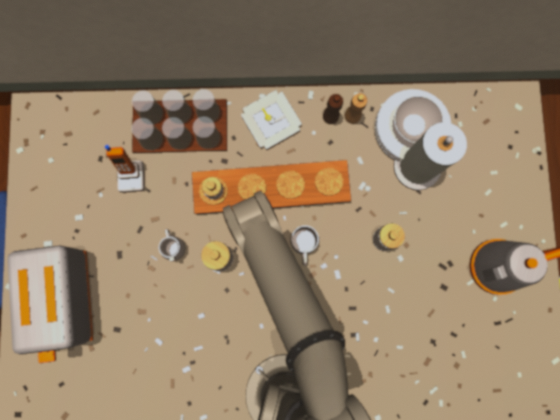

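The medium knob is at (285,197) in the wrist view, and its centre works out to about (455.5, 70.5). In the top view the small canister stands on its pad at (212,188). Descend and measure the small one.

Emit:
send_rows(
  moves=[1, 1, 25, 0, 1.5, 2, 55, 0, 1.5, 2, 85, 0, 1.5, 2, 105, 0, 1.5, 2, 119, 0, 1.5, 2, 126, 0, 1.5, 2, 129, 0],
)

```text
clock: 11.12
tcp_pos: [0.4559, 0.071, 0.0928]
orientation: [2.221, 2.222, 0.001]
contact_force: [-0.8, 0.0, -0.5]
grip_width: 0.0853
```

```bash
cat > tl.py <<'E'
from h import *
def tl(img,n,z,c,t):
    big=cv2.resize(img['img'],None,fx=4,fy=4,interpolation=cv2.INTER_CUBIC)
    u=proj(img,np.array([c[0],c[1],z*1000])/1000)
    # knob top: darker ring around it; use lid saturation peak vs pad
    x,y=u.astype(int);im=img['img'][y-25:y+25,x-30:x+30]
    cv2.imwrite(f'pics/tl_{n}.png',cv2.resize(im,None,fx=10,fy=10,interpolation=cv2.INTER_CUBIC)[:,:,::-1])
    print(n,'expected lid centre in crop px',(u-[x-30,y-25]+.5)*10-.5)
    return x-30,y-25
E
python3 - <<'E'
from h import *
from tl import tl
go()
f=r.grab_frame('top')
tl(f,'small',.110,(609.7,199.2),58)
tl(f,'small_knobtop',.134,(609.7,199.2),58)
E
```

```text
t 11.125 tcp [455.9  71.   92.8] yaw 90.03 tiltz [ 0.  0. -1.] F [-0.8  0.  -0.5] w 85.3
small expected lid centre in crop px [307.746037   256.19942399]
small_knobtop expected lid centre in crop px [308.16832128 260.24472632]
```

View pics/tl_small.png

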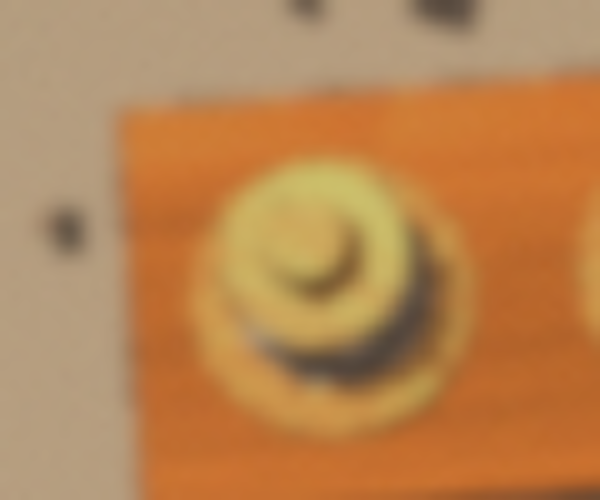

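The small lid's centre in the crop is about (316,252), against an expected (308,256). That is 2–3 mm off, well within the 13 mm tolerance. Grip the medium and lift.

Emit:
send_rows(
  moves=[0, 0, 0, 0, 0, 0, 0, 0, 0, 0, 0, 0, 0, 0, 0, 0],
  hand=1,
)

```text
clock: 11.68
tcp_pos: [0.456, 0.0706, 0.0933]
orientation: [2.221, 2.221, 0.001]
contact_force: [0.7, -0.2, 3.5]
grip_width: 0.0242
```

Emit:
send_rows(
  moves=[0, 0, -3, 0, 0, 0, -10, 0, 0, 0, -22, 0, 0, 0, -38, 0, 0, 0, -55, 0, 0, 0, -70, 0, 0, 0, -78, 0, 0, 0, -80, 0],
)

```text
clock: 12.68
tcp_pos: [0.4557, 0.0706, 0.1734]
orientation: [2.221, 2.221, 0.001]
contact_force: [-0.7, 0.9, -3.5]
grip_width: 0.0242
```

```bash
python3 - <<'E'
from h import *
go(617,81.4)
f=r.grab_frame('wrist');cv2.imwrite('pics/w7.png',f['img'][:,:,::-1])
E
```

```text
t 12.675 tcp [455.7  70.6 173.4] yaw 90.0 tiltz [ 0.001 -0.    -1.   ] F [-0.7  0.9 -3.5] w 24.2
tool delta [ 10.8 161.3   0.2]
```

View pics/w7.png

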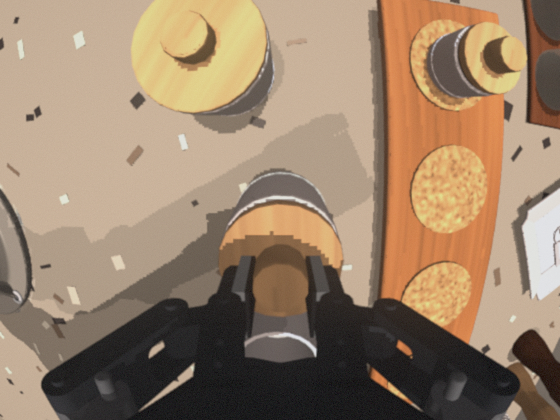

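Held level. Carry it to the third pad from the towel roll.

Emit:
send_rows(
  moves=[1, 10, 0, 0, 2, 30, 0, 0, 4, 60, 0, 0, 7, 95, 0, 0, 9, 125, 0, 0, 11, 148, 0, 0, 11, 159, 0, 0, 11, 161, 0, 0],
)

```text
clock: 13.72
tcp_pos: [0.6165, 0.0816, 0.172]
orientation: [-2.221, -2.221, 0.001]
contact_force: [-0.2, 0.4, -3.6]
grip_width: 0.0239
```

Emit:
send_rows(
  moves=[0, 0, 6, 0, 0, 0, 14, 0, 0, 0, 22, 0, 0, 0, 28, 0, 0, 0, 32, 0, 0, 0, 34, 0, 0, 0, 34, 0],
)

```text
clock: 14.6
tcp_pos: [0.6165, 0.0816, 0.1388]
orientation: [2.221, 2.222, -0.0]
contact_force: [-0.3, -0.5, -3.4]
grip_width: 0.0241
```

```bash
python3 - <<'E'
from h import *
go(616.3,81.8,137.3)
E
```

```text
t 14.6 tcp [616.5  81.6 138.8] yaw 90.01 tiltz [-0. -0. -1.] F [-0.3 -0.5 -3.4] w 24.1
tool delta [ 0.2 -0.2  1.5]
```

Emit:
send_rows(
  moves=[0, 0, 0.5, 0, 0, 0, 1, 0, 0, 0, 1.5, 0, 0, 0, 1.5, 0],
)

```text
clock: 15.1
tcp_pos: [0.6166, 0.0816, 0.1374]
orientation: [2.221, 2.221, 0.0]
contact_force: [-0.2, -0.6, -2.8]
grip_width: 0.0238
```

Emit:
send_rows(
  moves=[0, 0, 0.5, 0, 0, 0, 1, 0, 0, 0, 1, 0],
)

```text
clock: 15.48
tcp_pos: [0.617, 0.0817, 0.1372]
orientation: [2.221, 2.221, 0.002]
contact_force: [0.2, -1.0, 6.0]
grip_width: 0.0238
```

Contact. Release and rise.

Emit:
send_rows(
  moves=[0, 0, 0, 0, 0, 0, 0, 0, 0, 0, 0, 0, 0, 0, 0, 0],
  hand=0,
)

```text
clock: 15.98
tcp_pos: [0.6164, 0.0817, 0.1362]
orientation: [-2.221, -2.222, 0.0]
contact_force: [-0.2, 0.0, -1.2]
grip_width: 0.0851
```

Emit:
send_rows(
  moves=[0, 0, -10, 0, 0, 0, -30, 0, 0, 0, -60, 0, 0, 0, -90, 0, 0, 0, -105, 0, 0, 0, -110, 0],
)

```text
clock: 16.73
tcp_pos: [0.6169, 0.0818, 0.2477]
orientation: [2.22, 2.221, 0.002]
contact_force: [-0.4, -0.0, -0.5]
grip_width: 0.085
```

```bash
python3 - <<'E'
from h import *
go(451.8,-321.5,240)
f=r.grab_frame('wrist');cv2.imwrite('pics/w8.png',f['img'][:,:,::-1])
t=r.grab_frame('top')
# towel position: foot bright ellipse; print cast of foot px at z=.01
print(onz(t,(420,170),.01)*1000, onz(t,(440,143),.316)*1000)
E
```

```text
t 16.725 tcp [616.9  81.8 247.7] yaw 90.01 tiltz [ 0.002  0.    -1.   ] F [-0.4 -0.  -0.5] w 85.0
tool delta [-403.2 -165.1    7.3]
[ 664.81384255 -444.79508875   10.        ] [ 667.07163444 -411.22637881  316.        ]
```

View pics/w8.png

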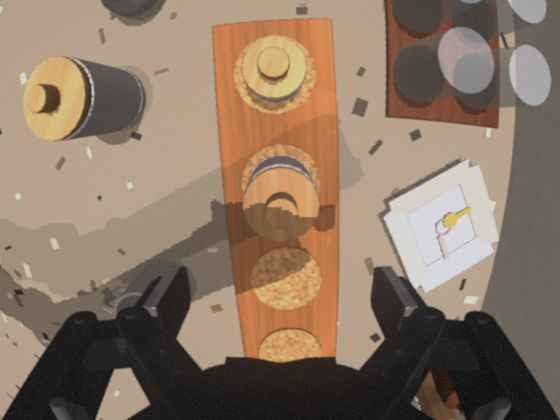

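Both placed canisters stand on their pads. The towel roll is at about (666,−420), clear of every path. Move to the large canister.

Emit:
send_rows(
  moves=[-25, -10, 0, 0, -70, -29, 0, 0, -125, -51, 0, 0, -185, -76, 0, 0, -245, -100, 0, 0, -305, -125, 0, 0, -355, -145, 0, 0, -390, -160, 0, 0],
)

```text
clock: 17.82
tcp_pos: [0.4539, -0.3115, 0.2449]
orientation: [-2.224, -2.216, 0.002]
contact_force: [0.3, -0.3, -0.5]
grip_width: 0.0854
```

Emit:
send_rows(
  moves=[-13, -5, 0, 0, -13, -5, 0, 0],
)

```text
clock: 18.08
tcp_pos: [0.4512, -0.3212, 0.2455]
orientation: [-2.221, -2.22, -0.0]
contact_force: [0.4, 1.0, -0.1]
grip_width: 0.0855
```

```bash
python3 - <<'E'
from h import *
from wl import fit
from tl import tl
f=r.grab_frame('wrist');cv2.imwrite('pics/w9.png',f['img'][:,:,::-1])
fit(f,.114,(225,130,340,262))
t=r.grab_frame('top');cv2.imwrite('pics/t9.png',cv2.resize(t['img'][150:290,180:430],(750,420),interpolation=cv2.INTER_CUBIC)[:,:,::-1])
for n,z,c in(('small',.11,(609.7,199.2)),('medium',.134,(616.3,81.4))): print(n,(proj(t,np.array([c[0],c[1],z*1000])/1000)-[180,150])*3+1)
go(451.8,-321.5,116)
E
```

```text
centre [ 452.7 -320.5] dia [69.4 69.5] box (242, 160, 81, 79)
small [ 91.9738111 109.5098272]
medium [212.1940241   95.00116645]
t 18.175 tcp [ 452.5 -319.3  246. ] yaw 90.17 tiltz [ 0.     0.001 -1.   ] F [ 0.3 -0.8 -0.9] w 85.4
tool delta [ -2.4  -0.7 130. ]
```

View pics/w9.png

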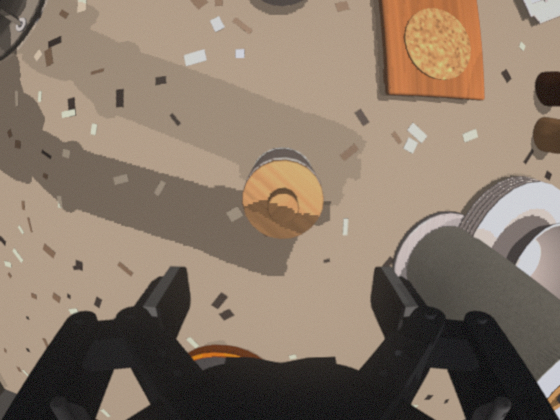

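View pics/t9.png

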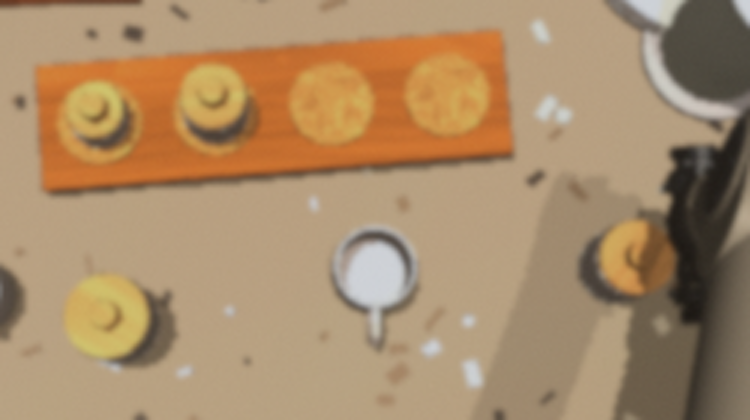

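The lids in the top crop are at about (95,109) and (213,97), against expected (92,109.5) and (212,95), so both are placed within about 3 mm. Descend on the large one.

Emit:
send_rows(
  moves=[-1, 0, 25, 0, -1.5, 0, 55, 0, -1.5, 0, 85, 0, -1.5, 0, 105, 0, -1.5, 0, 119, 0, -1.5, 0, 126, 0, -1.5, 0, 129, 0],
)

```text
clock: 19.05
tcp_pos: [0.452, -0.3226, 0.1174]
orientation: [2.22, 2.222, 0.0]
contact_force: [0.3, -0.5, -0.3]
grip_width: 0.0852
```

Emit:
send_rows(
  moves=[0, 0, 0, 0, 0, 0, 0, 0, 0, 0, 0, 0, 0, 0, 0, 0],
  hand=1,
  newtons=70,
)

```text
clock: 19.55
tcp_pos: [0.4523, -0.3231, 0.118]
orientation: [2.22, 2.221, 0.001]
contact_force: [1.0, -0.1, 2.8]
grip_width: 0.0234
```

Emit:
send_rows(
  moves=[0, 0, -3, 0, 0, 0, -10, 0, 0, 0, -22, 0, 0, 0, -38, 0, 0, 0, -55, 0, 0, 0, -72, 0, 0, 0, -85, 0, 0, 0, -90, 0],
)

```text
clock: 20.55
tcp_pos: [0.4519, -0.3231, 0.2085]
orientation: [2.22, 2.22, 0.0]
contact_force: [-0.1, -0.0, -3.7]
grip_width: 0.0239
```

```bash
python3 - <<'E'
from h import *
go(623,-36.2)
f=r.grab_frame('wrist');cv2.imwrite('pics/w10.png',f['img'][:,:,::-1])
E
```

```text
t 20.55 tcp [ 451.9 -323.1  208.5] yaw 90.01 tiltz [ 0.001 -0.001 -1.   ] F [-0.1 -0.  -3.7] w 23.9
tool delta [ 2.869e+02  1.711e+02 -1.000e-01]
```

View pics/w10.png

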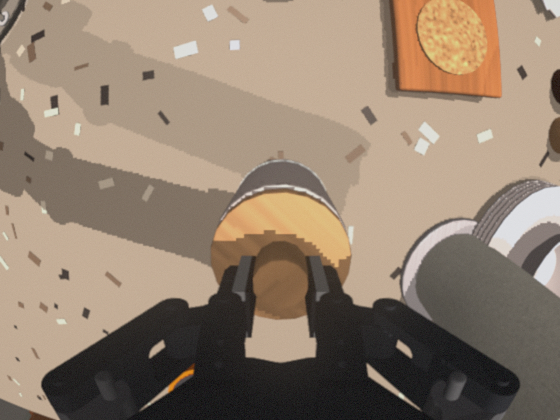

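Large is held level. Carry it; the placement TCP height is about 162.

Emit:
send_rows(
  moves=[8, 5, 0, 0, 28, 17, 0, 0, 60, 36, 0, 0, 98, 59, 0, 0, 138, 83, 0, 0, 178, 107, 0, 0, 215, 129, 0, 0, 245, 147, 0, 0],
)

```text
clock: 21.6
tcp_pos: [0.5988, -0.0748, 0.2064]
orientation: [-2.218, -2.223, 0.0]
contact_force: [-0.3, -0.5, -3.1]
grip_width: 0.0238
```

Emit:
send_rows(
  moves=[22, 13, 0, 0, 36, 21, 0, 0, 40, 24, 5, 0, 40, 24, 14, 0, 40, 24, 24, 0, 40, 24, 33, 0, 40, 24, 40, 0, 40, 24, 43, 0],
)

```text
clock: 22.6
tcp_pos: [0.6222, -0.0381, 0.1637]
orientation: [-2.221, -2.221, 0.001]
contact_force: [-0.4, 0.4, -3.3]
grip_width: 0.0237
```

```bash
python3 - <<'E'
from h import *
go(622.9,-38,162)
f=r.grab_frame('wrist');cv2.imwrite('pics/w11.png',f['img'][:,:,::-1])
E
```

```text
t 22.6 tcp [622.2 -38.1 163.7] yaw 90.0 tiltz [-0.001 -0.    -1.   ] F [-0.4  0.4 -3.3] w 23.7
tool delta [0.1 0.7 1.7]
```

View pics/w11.png

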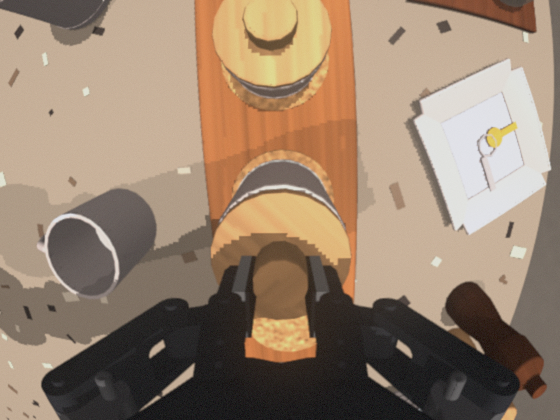

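It's over the right pad and looks centred, 1–2 mm above it.

Emit:
send_rows(
  moves=[0, 0.5, 0.5, 0, 0, 0.5, 1, 0, 0, 0.5, 1.5, 0, 0, 0.5, 1.5, 0],
)

```text
clock: 23.15
tcp_pos: [0.623, -0.0378, 0.1629]
orientation: [2.221, 2.222, 0.0]
contact_force: [0.0, -0.6, -3.7]
grip_width: 0.0232
```

Emit:
send_rows(
  moves=[0, 0, 0.5, 0, 0, 0, 1, 0, 0, 0, 1, 0],
)

```text
clock: 23.52
tcp_pos: [0.6231, -0.0378, 0.162]
orientation: [2.221, 2.222, 0.0]
contact_force: [-0.4, -0.3, -1.8]
grip_width: 0.0232
```

Emit:
send_rows(
  moves=[0, 0, 0.5, 0, 0, 0, 0.8, 0, 0, 0, 0.8, 0],
)

```text
clock: 23.9
tcp_pos: [0.6235, -0.0378, 0.1618]
orientation: [2.221, 2.221, 0.001]
contact_force: [-0.9, 0.4, 5.0]
grip_width: 0.0237
```

Emit:
send_rows(
  moves=[0, 0, 0, 0, 0, 0, 0, 0, 0, 0, 0, 0, 0, 0, 0, 0],
  hand=0,
)

```text
clock: 24.4
tcp_pos: [0.6229, -0.0379, 0.1608]
orientation: [-2.221, -2.222, 0.0]
contact_force: [0.2, 0.1, 0.1]
grip_width: 0.0851
```

Emit:
send_rows(
  moves=[0, 0, -10, 0, 0, 0, -30, 0, 0, 0, -60, 0, 0, 0, -90, 0, 0, 0, -105, 0, 0, 0, -110, 0],
)

```text
clock: 25.15
tcp_pos: [0.6233, -0.0378, 0.2724]
orientation: [2.22, 2.22, 0.002]
contact_force: [-0.1, -0.8, -0.6]
grip_width: 0.0852
```

```bash
python3 - <<'E'
from h import *
go(407.8,183.7,270)
f=r.grab_frame('wrist');cv2.imwrite('pics/w12.png',f['img'][:,:,::-1])
E
```

```text
t 25.15 tcp [623.3 -37.8 272.4] yaw 90.0 tiltz [ 0.002 -0.    -1.   ] F [-0.1 -0.8 -0.6] w 85.2
tool delta [ 221.6 -215.5    1.9]
```

View pics/w12.png

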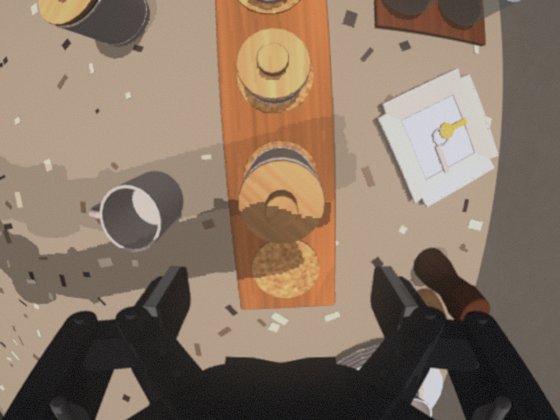

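The large canister is standing on its pad. Move to the largest.

Emit:
send_rows(
  moves=[15, -14, 0, 0, 45, -43, 0, 0, 85, -82, 0, 0, 125, -121, 0, 0, 165, -160, 0, 0, 200, -194, 0, 0, 219, -213, 0, 0, 221, -215, 0, 0],
)

```text
clock: 26.2
tcp_pos: [0.4052, 0.1845, 0.2703]
orientation: [2.216, 2.227, -0.003]
contact_force: [0.6, -0.7, 0.6]
grip_width: 0.0856
```

Emit:
send_rows(
  moves=[0, 0, 0, 0],
)

```text
clock: 26.32
tcp_pos: [0.4076, 0.1825, 0.2704]
orientation: [2.221, 2.222, -0.002]
contact_force: [-0.2, 0.3, 0.3]
grip_width: 0.0853
```

```bash
python3 - <<'E'
from h import *
from wl import fit
f=r.grab_frame('wrist');cv2.imwrite('pics/w13.png',f['img'][:,:,::-1])
fit(f,.138,(222,130,345,262))
go(407.8,183.7,140)
E
```

```text
centre [408.5 186.5] dia [76.3 78. ] box (237, 151, 90, 87)
t 26.375 tcp [408.1 182.2 270.6] yaw 89.94 tiltz [-0.001 -0.001 -1.   ] F [-0.   0.1 -0.4] w 85.2
tool delta [  1.6  -0.2 130.6]
```

View pics/w13.png

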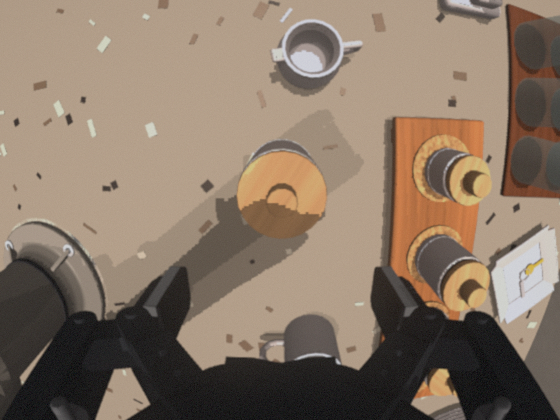

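The largest knob is at (282,198) in the wrist view. I'll use (408, 185).

Emit:
send_rows(
  moves=[1, 0, 25, 0, 2.5, 0, 55, 0, 2.5, 0, 85, 0, 2.5, 0, 105, 0, 2.5, 0, 119, 0, 2.5, 0, 126, 0, 2.5, 0, 129, 0],
)

```text
clock: 27.25
tcp_pos: [0.4082, 0.1855, 0.1419]
orientation: [2.222, 2.221, 0.0]
contact_force: [-0.6, -0.3, 0.1]
grip_width: 0.0851
```

Emit:
send_rows(
  moves=[0, 0, 0, 0, 0, 0, 0, 0, 0, 0, 0, 0, 0, 0, 0, 0],
  hand=1,
  newtons=80,
)

```text
clock: 27.75
tcp_pos: [0.4086, 0.1858, 0.1426]
orientation: [2.221, 2.221, 0.002]
contact_force: [1.1, 0.9, 4.9]
grip_width: 0.0232
```

Emit:
send_rows(
  moves=[0, 0, -3, 0, 0, 0, -10, 0, 0, 0, -25, 0, 0, 0, -45, 0, 0, 0, -70, 0, 0, 0, -95, 0, 0, 0, -113, 0, 0, 0, -120, 0],
)

```text
clock: 28.75
tcp_pos: [0.4082, 0.186, 0.2636]
orientation: [2.22, 2.221, 0.003]
contact_force: [0.4, -0.6, -3.9]
grip_width: 0.0233
```

```bash
python3 - <<'E'
from h import *
go(440,-154.5)
f=r.grab_frame('wrist');cv2.imwrite('pics/w14.png',f['img'][:,:,::-1])
E
```

```text
t 28.75 tcp [408.2 186.  263.6] yaw 90.02 tiltz [ 0.002  0.001 -1.   ] F [ 0.4 -0.6 -3.9] w 23.3
tool delta [-3.405e+02  3.160e+01 -1.000e-01]
```

View pics/w14.png

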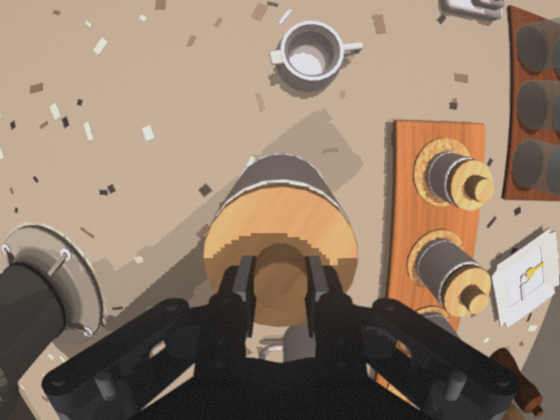

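Held level. Raise a bit more to clear the mug, go sideways in front of the row, then forward.

Emit:
send_rows(
  moves=[-6, 0, -10, 0, -22, 0, -22, 0, -50, 3, -28, 0, -88, 8, -28, 0, -130, 14, -28, 0, -172, 20, -28, 0, -214, 26, -28, 0, -254, 31, -28, 0],
)

```text
clock: 29.8
tcp_pos: [0.4384, -0.0702, 0.2898]
orientation: [-2.221, -2.221, 0.001]
contact_force: [1.6, 0.9, -4.2]
grip_width: 0.0231
```

Emit:
send_rows(
  moves=[-36, 8, 0, 0, -63, 22, 0, 0, -79, 45, 0, 0, -86, 76, 0, 0, -86, 110, 0, 0, -86, 142, 0, 0, -86, 168, 0, 0, -86, 184, 0, 0],
)

```text
clock: 30.8
tcp_pos: [0.6234, -0.1546, 0.2889]
orientation: [-2.22, -2.221, 0.001]
contact_force: [0.1, -0.3, -4.4]
grip_width: 0.0235
```

Emit:
send_rows(
  moves=[0, 4, 8, 0, 0, 4, 22, 0, 0, 4, 40, 0, 0, 4, 58, 0, 0, 4, 74, 0, 0, 4, 86, 0, 0, 4, 90, 0, 0, 4, 90, 0],
)

```text
clock: 31.8
tcp_pos: [0.6271, -0.1544, 0.2]
orientation: [2.221, 2.222, 0.0]
contact_force: [0.6, 0.3, -3.8]
grip_width: 0.0235
```

```bash
python3 - <<'E'
from h import *
go(629.5,-154,186.6)
f=r.grab_frame('wrist');cv2.imwrite('pics/w15.png',f['img'][:,:,::-1])
E
```

```text
t 31.8 tcp [ 627.1 -154.4  200. ] yaw 90.01 tiltz [ 0. -0. -1.] F [ 0.6  0.3 -3.8] w 23.5
tool delta [ 0.4  2.4 13.4]
```

View pics/w15.png

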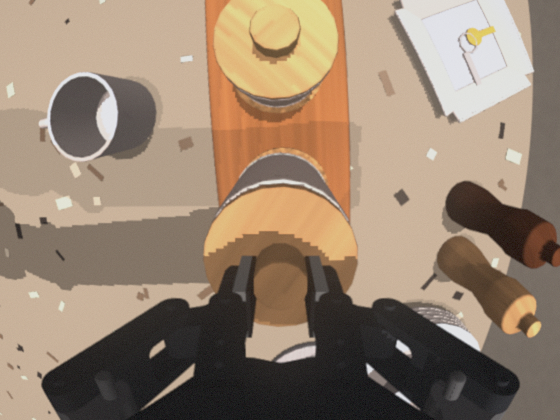

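The largest is above the end pad, clear of its neighbour. Lower the last 13 mm.

Emit:
send_rows(
  moves=[0.5, 1, 3, 0, 0.5, 2.4, 6, 0, 0.5, 2.4, 9, 0, 0.5, 2.4, 11, 0, 0.5, 2.4, 12, 0, 0.5, 2.4, 12, 0],
)

```text
clock: 32.6
tcp_pos: [0.6293, -0.1539, 0.188]
orientation: [-2.221, -2.222, 0.0]
contact_force: [-0.1, -0.8, -3.7]
grip_width: 0.0232
```

Emit:
send_rows(
  moves=[0, 0, 0.5, 0, 0, 0, 1, 0, 0, 0, 1, 0],
)

```text
clock: 32.98
tcp_pos: [0.6294, -0.1539, 0.187]
orientation: [-2.221, -2.222, 0.0]
contact_force: [0.4, -1.0, -3.8]
grip_width: 0.0233
```

Emit:
send_rows(
  moves=[0, 0, 0.5, 0, 0, 0, 1, 0, 0, 0, 1, 0],
)

```text
clock: 33.35
tcp_pos: [0.6299, -0.1539, 0.1867]
orientation: [2.221, 2.221, 0.001]
contact_force: [0.6, -0.0, 1.6]
grip_width: 0.0232
```

Contact. Release, rise and back away.

Emit:
send_rows(
  moves=[0, 0, 0, 0, 0, 0, 0, 0, 0, 0, 0, 0, 0, 0, 0, 0],
  hand=0,
)

```text
clock: 33.85
tcp_pos: [0.6294, -0.1539, 0.186]
orientation: [2.221, 2.222, 0.0]
contact_force: [-0.2, 0.2, 0.1]
grip_width: 0.0861
```

Emit:
send_rows(
  moves=[0, 0, -10, 0, 0, 0, -30, 0, 0, 0, -60, 0, 0, 0, -85, 0, 0, -10, -95, 0, 0, -35, -95, 0, 0, -70, -95, 0, 0, -110, -95, 0],
)

```text
clock: 34.85
tcp_pos: [0.5177, -0.1538, 0.2809]
orientation: [-2.221, -2.221, 0.0]
contact_force: [-1.1, 0.1, 1.2]
grip_width: 0.0857
```

Emit:
send_rows(
  moves=[-20, -15, 0, 0, -60, -30, 0, 0, -100, -45, 0, 0, -140, -60, 0, 0, -175, -75, 0, 0, -195, -80, 0, 0, -200, -80, 0, 0],
)

```text
clock: 35.72
tcp_pos: [0.439, -0.3545, 0.281]
orientation: [-2.223, -2.22, -0.0]
contact_force: [0.3, 1.4, -0.3]
grip_width: 0.0855
```

```bash
python3 - <<'E'
from h import *
go()
t=r.grab_frame('top');s=r.grab_frame('side')
cv2.imwrite('pics/t16.png',cv2.resize(t['img'][140:240,180:370],(760,400),interpolation=cv2.INTER_CUBIC)[:,:,::-1])
for n,z,c in(('small',.11,(609.7,199.2)),('medium',.134,(616.3,81.4)),('large',.158,(622.9,-36.2)),('largest',.182,(629.5,-154))): 
    p=np.array([c[0],c[1],z*1000])/1000;print(n,'lid',((proj(t,p)-[180,140]+.5)*4-.5).round(), 'knobtop side',proj(s,p+[0,0,.024]).round(1))
cv2.imwrite('pics/s16.png',s['img'][:,:,::-1])
E
```

```text
t 35.725 tcp [ 439.  -354.5  281. ] yaw 89.92 tiltz [-0.  0. -1.] F [ 0.3  1.4 -0.3] w 85.5
small lid [123. 186.] knobtop side [214.1 219.2]
medium lid [283. 167.] knobtop side [236.1 190.3]
large lid [448. 147.] knobtop side [256.3 163.7]
largest lid [617. 126.] knobtop side [275.1 139.1]
```

View pics/t16.png

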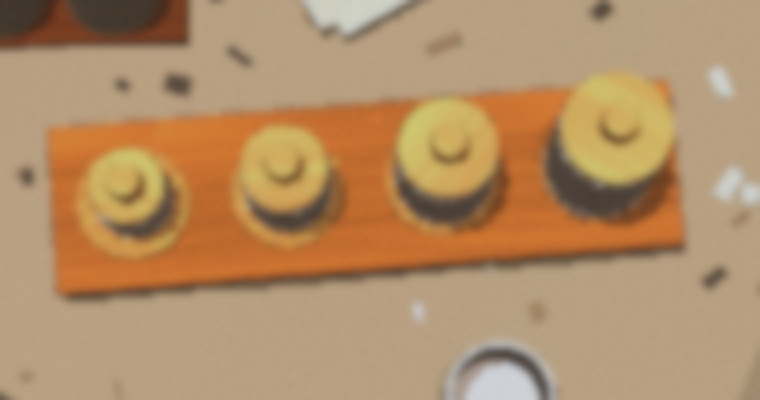

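View pics/s16.png

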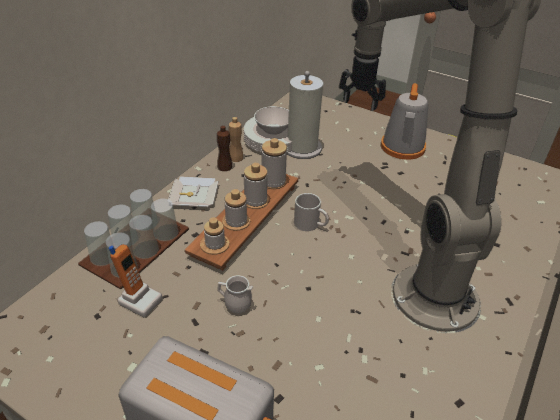

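In the top crop the lids are at about (127,187), (284,170), (448,149) and (617,128). Expected were (123,186), (283,167), (448,147) and (617,126), so all four are within about 3 mm. All stand upright and the arm is clear.

Emit:
send_rows(
  moves=[0, 0, 0, 0, 0, 0, 0, 0],
)

```text
clock: 36.08
tcp_pos: [0.4401, -0.3527, 0.2811]
orientation: [-2.219, -2.224, -0.001]
contact_force: [0.1, 1.1, -0.1]
grip_width: 0.0854
```

```bash
python3 -c "
from bench import r
print(r.hand_in(), r.get_obs()['qvel'].round(3))"
```

```text
the job is handed in; nothing more can be done
the job is handed in; nothing more can be done
```

All four canisters are standing on the riser's cork pads, stepping down from the largest next to the paper-towel roll (the robot's right) to the smallest at the far end. I lifted each one by its knob, lowered it in roughly 1 mm steps until it touched (about 6 N at most), and released it. The job was handed in at about 36 s of the 112 s allowed.

In the last top view the lid centres were within about 3 mm of the pad centres, against a tolerance of 13 mm. The side view showed all four upright in the right order, with the arm well clear. None of my checks failed: the top and wrist cameras agreed within about 3 mm on every canister I picked up. The one check I couldn't make right away was on the small canister, because the arm blocked the top view. I confirmed it on the next look.

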